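# Open the inner bypass door of the drying cabinet and clamp it

### The arm

A 6-joint arm with a two-finger parallel gripper is mounted at the origin on a cart in front of the work surface, level with it; the furniture and walls round the work are solid. World frame = base frame: x ahead of the robot, y to its left, z up, the work surface at z = 0. Lengths are in mm, angles in rad, forces in N, time in s.
With the tool pointing down it reaches from about 350 to 875 mm from the base axis. Payload 15.5 kg.
Tool frame: the origin (TCP) lies at the very end of the fingers, on their centre line; the grasp point (between the pads) lies 19 mm behind it; z points along the fingers, y is the line along which they close (so a half turn about z gives the same grasp; the last joint's range is limited). The gripper opens to 85 mm and grips with 20 to 120 N. Pads are 22 mm wide; open, the fingers measure 114 mm over their backs; the gripper's body (76 mm by 85 mm) begins 54 mm behind the grasp point. The pads swing forward as they close: fully open they stand 13 mm farther back than shut.
Start: joints at [1.077, 0.494, 1.345, -0, 1.302, -0.096], TCP at [242.691, 575.958, 231.277] pointing down, gripper open.
Joint ranges: [-2.91, 2.91], [-0.82, 2.16], [0.22, 2.67], [-1.22, 4.37], [0.12, 2.79], [-3.08, 3.08]. Speed limits (rad/s): [1.89, 1.89, 2.57, 3.01, 3.01, 3.01].

### API

Orientations are given as a unit quaternion [x, y, z, w].
In Python, from bench import robot, imaging, nets gives the robot as it stands. The module is installed in compiled form; this text tells all that it offers.
- The arm moves only by the tool move_arm, never from a script. Its argument "moves" is a list of rows, each a list of 3 entries, a list of its own where there are three numbers: the finger opening in mm, from 0 to 85.4, then the shift along the tool's x, y, z in units of 30 mm (1.0 is 30 mm), then the turn about the tool's z in units of 6 degrees (1.0 is 6 degrees). In form: [[claw, [x, y, z], spin], ...]. A call has 1 to 20 rows; each row shifts and turns the commanded pose from where the row before left it, along the tool's axes as they then stand; what a row does not reach is not made up. A row lasts 1/12 s, in which the tool goes at most 41.7 mm and 7.16 degrees, less where a joint would pass 70% of its speed; a pose out of reach is approached as far as the arm can. A call is refused whole if a number of a shift passes 1 or a number of a turn 1, either way. A call with a gripper value outside its range is refused whole. The fingers move at their own pace and stop on an object; "newtons" is the grip in N (left out, the last holds). Time passes only in rows, so rows that do not move let the fingers close. It gives the time, the measured TCP pose, the force, the opening and the grip force at its end, in the units of the state.
- robot.get_obs(): the state, without advancing time (a new reading comes with each control period).
- imaging.get_image(name): name is "scene" or "top" or "wrist"; returns the picture (400x640x3 uint8, red, green, blue); there is no depth.
- imaging.calibration(name): a dict with "fx", "fy", "cx", "cy" (pixels), "k1" (the pictures are not rectified: a ray, as slopes to the right and down, at radius r is drawn at 1 + k1 r^2 times it, then the intrinsics apply), "R" (3x3) and "t" (3): a world point X has camera coordinates R X + t. Camera axes: x right, y down, z forward; pixel columns grow to the right and rows downward; lengths in mm; the calibration is good to about 2 mm. A picture is of the moment at which its call begins: read the wrist's pose just before it. calibration takes no time and is no camera call; for the wrist camera it gives the pose at the moment of the call.
- robot.job_done(): hands the job in; it is judged then, once.
Trained networks look in the newest picture that a camera, given by its name, has taken for a name from the list of things; names that differ only in an ending like _2 or _b are one class to them, and where a whole thing is asked for, a point or a joint stands for the part that bears it (a point fixed in the world has none). Each returns a list of dicts, best first, with "score" (0 to 1); they miss things now and then, are a little off and sometimes report something else, mostly with a low value. They report only what shows in the picture. A call takes as long as a camera call.
- nets.spot_in(camera, name): "xyz" ([x, y, z] in mm, in the coordinates of the camera as it stood for that picture, good to about 4 mm: the middle of the surface that is visible of it).
- nets.cut_out(camera, name): "pixels" (400x640 bool, what is visible of it).
- nets.mark_of(camera, name): "xyz" ([x, y, z] in mm, in the coordinates of the camera as it stood for that picture, good to about 4 mm: a listed point, or the origin of a listed thing).
The state is a dict: "time_s": time; "joints": joint angles; "joint_vel": joint speeds; "joint_efforts": joint torques, N m; "eef_pos": TCP position; "tool_rot": TCP orientation; "ft_force": force on the tool from outside, world axes, zero at the start; "torque": the same for the moment, N m; "opening": finger opening in mm; "grip_force": force on a finger pad.
Only numpy, scipy, OpenCV 4.12 (cv2) and the standard library are available. Lean on these libraries where they do the work, as an engineer would, in place of code of your own. Each camera call takes 0.05 s, during which the arm holds its last target. There are 200 camera calls.

### The job

Open the left bay of the little sloping-front drying cabinet so that the saucer in it can air: slide the green left-hand door, which runs on the inner track, fully home to the right behind its brown neighbour, leaving the neighbour closed. Then turn the red clamp knob on the cabinet top clockwise until the clamp has taken firm hold of the slid door: feel it bite and go about three quarters of a radian (some 45 degrees) further, snug but not forced. Do not disturb the saucer, the stamp or the jar.

Things in the scene. Friction and masses are not known exactly. Their poses are not given: they have to be found in the camera images.
- cabinet: Fixed low wooden cabinet, 200 mm deep (x), 368 wide (y), 143 high; origin at the centre of its underside, x to its back, y to its left, z up. A level ledge takes the last 56 mm of depth. Before it the front slopes down towards the robot at 25 degrees to level, from 143 mm high (x = +45 mm) to 75 mm (x = -100 mm), with 4 mm lips above and below. Doors slide in it along y on a double track.
- inner_door (a joint): Slide of the green inner door: 0 closed (left bay covered), grows as it goes right (-y of the cabinet) behind the outer door, 0.166 m at its stop, which is home (its left edge then lies 4 mm left of the outer door's left edge). It starts open by 0 to 12 mm. It drags with about 3 N and stays where it is left.
- inner_panel: The green inner door, 178 mm wide, 145 mm up the slope, 8 mm thick, its face 11 mm below the frame's face. Its frame is parallel to the cabinet's and at the cabinet's origin when closed. Hidden under the ledge it carries a sprung rail which the clamp presses.
- cup (a point): Centre of the mouth of the finger cup sunk in the green door, level with the door's face: a steel pocket 64 mm along y, 48 mm up the slope, 20 mm deep, its centre 49 mm from the door's left edge. Push its right wall with closed fingertips. After about 75 mm of travel fingers in it meet the outer door's edge: take them out and push on at the green door's left edge. Axes as the cabinet.
- outer_edge (a point): Middle of the green door's left (+y) edge, level with its face; the edge is 8 mm thick. As the door opens, the bay is free to the left of this edge up to the cabinet's left wall (2 mm beyond the edge when closed); fingertips can reach in there 20 mm below the door's face and push the edge right. Axes as the cabinet.
- outer_door (a joint): Slide of the brown outer door (178 mm wide, 8 mm thick, face level with the frame, a steel bar pull on its right, 22 mm high): 0 closed over the right bay, at its right-hand stop; grows to the left. Starts at 0 and must stay there, within 10 mm.
- outer_door_edge (a point): Middle of the brown door's left edge, at the level of its face. Axes as the cabinet.
- clamp: The fixed clamp on the ledge over the right bay: a dark flange 50 mm across, with the knob and, hidden below the ledge, a shoe which the knob presses down on the rail of the green door when that door is home. Origin on the ledge under the knob's axis; z up.
- clamp_knob (a joint): Knob angle, rad, 0 to 4.6; grows clockwise seen from above, which tightens. Starts at 0 to 0.4. The hidden shoe is set differently each time and bites anywhere from 0.7 to 2.3. Before the bite the knob turns at an even 0.5 N m; past it the torque rises by 0.32 N m and the grip on the door by 54 N a radian. A reading at rest is offset by that friction, either way; a steady rise marks the bite.
- knob_grip (a point): Centre of the knob's red grip bar: 58 mm long (x of this point), 14 mm thick (y), 28 mm high, upright on a vertical axis through this point, its underside 16 mm and this point 30 mm above the ledge. A small white mark lies on its -x end. Pinch it across its thickness from above.
- saucer: Loose biscuit-fired saucer, 92 mm wide, 33 mm high, standing in the left bay on the cabinet's floor; origin at the centre of its underside.
- stamp: Loose turned wooden stamp, 29 mm wide, 58 mm high, standing on the left part of the ledge; origin at the centre of its underside.
- jar_iron: Loose jar of red glaze colour with a white lid, 58 mm wide, 74 mm high, standing on the bench left of the cabinet; origin at the centre of its underside.

How it is judged:
By the outcome, as a careful person would: the job done as asked, in the order asked, and still so for the second after the job is handed in, with the robot touching nothing.
It also fails if it takes over 61 s, if anything falls off the work surface, if the arm or the gripper's body presses on something with over 40 N, if the wrist force passes 120 N, or if a joint passes its speed limit or range.

## Working session

There is one attempt and no reset: what is moved stays moved. The work goes in short steps, Python scripts to look and compute and a tool call to move; the robot and the scene stay as the last step left them, time stands still between calls to the robot, and variables do not carry over. Pictures are saved under pics/ and viewed, at most 10 in all, crops included, and the job is handed in when it is done.

Besides the shell and the picture viewer there is one more tool, called as name([rows], argument=value, ...), one row to a line, values as JSON. move_arm: Moves the arm, as the interface text tells. Its arguments: {"type":"object","properties":{"moves":{"type":"array"},"newtons":{"type":"number"}},"required":["moves"]}

```bash
mkdir -p pics; cat > h.py <<'E'
import numpy as np,cv2
from bench import robot,imaging,nets
from scipy.spatial.transform import Rotation as Ro
def w(cam,p,c=None):
    c=c or imaging.calibration(cam); return np.array(c["R"]).T@(np.array(p)-np.array(c["t"]))
def save(cam,n):
    im=imaging.get_image(cam); cv2.imwrite("pics/"+n,im[:,:,::-1]); return im
def st():
    o=robot.get_obs(); print(round(o["time_s"],2),np.round(o["eef_pos"],1),np.round(Ro.from_quat(o["tool_rot"]).as_matrix(),3).tolist(),np.round(o["ft_force"],1),np.round(o["torque"],2),o["opening"],o["grip_force"]); return o
E
python3 - <<'E'
from h import *
st()
ims=[]
for cam in ["scene","top"]:
    im=save(cam,cam+"0.png"); ims.append(im)
    for n in ["cabinet","cup","outer_edge","outer_door_edge","clamp","knob_grip","saucer","stamp","jar_iron"]:
        for d in nets.mark_of(cam,n)[:1]: print(cam,n,round(d["score"],2),np.round(w(cam,d["xyz"]),1))
cv2.imwrite("pics/both.png",cv2.resize(np.vstack(ims)[:,:,::-1],(480,600)))
E
```

```text
0.0 [242.5 575.6 230.7] [[-0.922, 0.388, -0.001], [0.388, 0.922, -0.001], [0.0, -0.001, -1.0]] [-0.1 -0.1  0.2] [-0.04  0.03 -0.01] 85.34410998759303 0.0
scene cabinet 0.94 [ 478.2 -260.2   -2.3]
scene cup 0.72 [ 453.1 -147.4   96.5]
scene outer_edge 0.6 [459.7 -97.4  97.4]
scene outer_door_edge 0.88 [ 449.1 -258.9  109.4]
scene clamp 0.82 [ 544.2 -362.8  141.4]
scene knob_grip 0.86 [ 537.  -361.1  168.5]
scene stamp 0.78 [ 556.5 -138.5  142.3]
scene jar_iron 0.72 [ 4.991e+02  1.029e+02 -4.000e-01]
top cabinet 0.64 [ 474.5 -267.5    1.4]
top cup 0.72 [ 453.5 -147.1   91.5]
top outer_edge 0.72 [462.7 -93.1  97. ]
top outer_door_edge 0.87 [ 448.3 -261.3  110.7]
top clamp 0.97 [ 544.9 -355.9  139.4]
top knob_grip 0.84 [ 539.  -358.6  169. ]
top stamp 0.54 [ 552.3 -144.8  144.8]
top jar_iron 0.67 [498.7 103.3   2.7]
```

View pics/scene0.png

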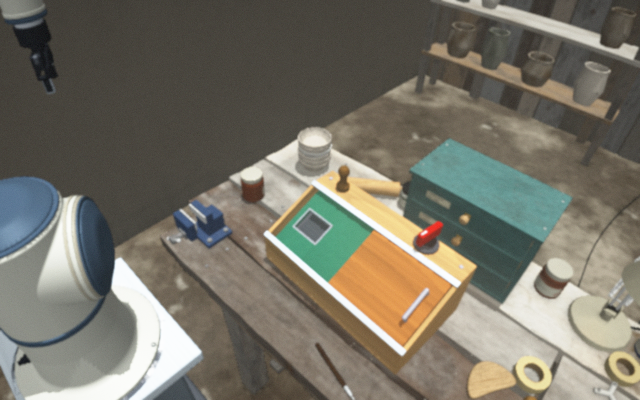

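View pics/top0.png

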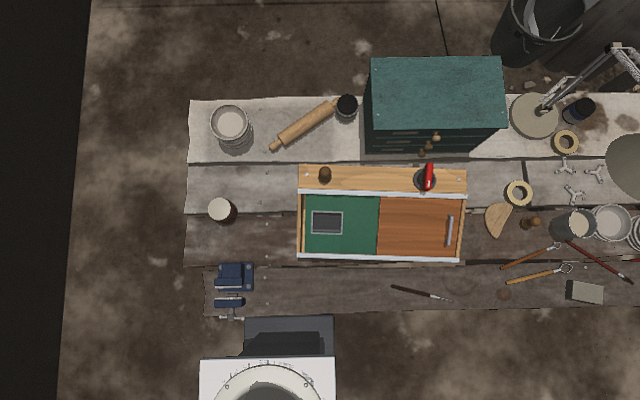

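The cabinet lies almost square to the world. In the top view the green door is at about (342,224), the cup at (326,222), the brown door at (420,227), and the red knob at (428,178). The stamp is at (324,174). I'll fit the yaw and edges next.

```bash
cat >> h.py <<'E'
def back(cam,px,z,c=None):
    c=c or imaging.calibration(cam); K=np.array([[c["fx"],0,c["cx"]],[0,c["fy"],c["cy"]],[0,0,1.]])
    u=cv2.undistortPoints(np.array(px,float).reshape(-1,1,2),K,np.array([c["k1"],0,0,0.])).reshape(-1,2)
    R=np.array(c["R"]);d=np.c_[u,np.ones(len(u))]@R; o=-R.T@np.array(c["t"])
    return o+d*((z-o[2])/d[:,2])[:,None]
E
python3 - <<'E'
from h import *
im=cv2.imread("pics/top0.png").astype(int); b,g,r=im[...,0],im[...,1],im[...,2]
print("campos",-np.array(imaging.calibration("top")["R"]).T@np.array(imaging.calibration("top")["t"]))
roi=np.zeros(r.shape,bool); roi[160:265,290:475]=1
white=(im.min(2)>150)&(im.max(2)-im.min(2)<40)&roi
for lo,hi,z in[(185,205,147),(245,265,79)]:
    m=white.copy(); m[:lo]=0;m[hi:]=0
    ys,xs=np.nonzero(m); cols=np.unique(xs); pts=np.array([[c,ys[xs==c].mean()] for c in cols])
    P=back("top",pts,z); s=np.polyfit(P[:,1],P[:,0],1); print("lip",len(cols),s,P[:,1].min(),P[:,1].max(),cols.min(),cols.max())
green=(g>r+25)&(g>b+5)&roi; ys,xs=np.nonzero(green)
for row in (212,225,240):
    c=xs[ys==row]; print("green",row,c.min(),c.max(),back("top",[[c.min()-.5,row],[c.max()+.5,row]],100)[:,:2].round(1).tolist())
red=(r>130)&(g<70)&(b<70)&roi; ys,xs=np.nonzero(red); P=back("top",np.c_[xs,ys],187)
print("red",len(P),P[:,:2].mean(0),cv2.minAreaRect(P[:,:2].astype(np.float32)))
cv2.imwrite("pics/crop.png",cv2.resize(im[155:270,290:480].astype(np.uint8),None,fx=4,fy=4,interpolation=2))
E
```

```text
campos [ 362.27871792 -130.69775534  980.72739929]
lip 171 [5.36820226e-02 5.26113735e+02] -448.58075423400555 -84.090375700126 297 467
lip 162 [5.01534781e-02 3.91349867e+02] -441.8722845257992 -78.8251002278405 297 458
green 212 306 377 [[481.1, -100.0], [477.9, -261.5]]
green 225 305 377 [[451.9, -97.4], [448.6, -260.2]]
green 240 305 375 [[418.6, -96.9], [415.4, -254.3]]
red 113 [ 543.46925173 -358.67388813] ((540.297607421875, -358.09527587890625), (11.274203300476074, 53.9107780456543), 82.07219696044922)
```

View pics/crop.png

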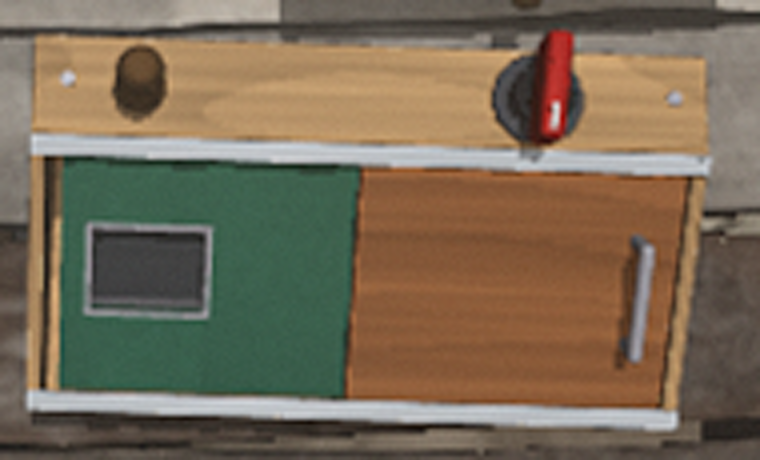

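The cabinet yaw is about -3° (y axis ≈ (0.052, 0.9986)), the green door is open by about 6 mm, and the knob's white mark faces the robot. I'll align the tool first, then fly over.

move_arm([
  [0,[0,0,0],-0.825],
  [0,[0,0,0],-0.825],
  [0,[0,0,0],-0.825],
  [0,[0,0,0],-0.825],
  [0,[0,0,0],0],
], newtons=40)

```text
time_s: 1.42
eef_pos: [242.7, 576.0, 231.3]
tool_rot: [0.024, 1.0, -0.0, -0.0]
ft_force: [-0.2, 1.2, -0.1]
opening: 25.8
grip_force: 0.0
```

```bash
cat >> h.py <<'E'
def to(*t):
    o=robot.get_obs(); R=Ro.from_quat(o["tool_rot"]).as_matrix(); d=R.T@(np.array(t)-o["eef_pos"])/30; print("units",d.round(2))
E
python3 - <<'E'
from h import *
st(); to(455,-146,130)
print(back("top",[[428,152],[428,165],[300,190]],0).round(0))
E
```

```text
1.42 [242.7 576.  231.3] [[-0.999, 0.049, -0.0], [0.049, 0.999, -0.0], [0.0, -0.0, -1.0]] [-0.2  1.2 -0.1] [ 0.08  0.01 -0.08] 25.78820657801363 0.0
units [ -8.24 -23.69   3.38]
[[ 644. -413.    0.]
 [ 609. -411.    0.]
 [ 551.  -83.    0.]]
```

move_arm([
  [0,[-0.32,-0.91,0],0],
  [0,[-0.32,-0.91,0],0],
  [0,[-0.32,-0.91,0],0],
  [0,[-0.32,-0.91,0],0],
  [0,[-0.32,-0.91,0],0],
  [0,[-0.32,-0.91,0],0],
  [0,[-0.32,-0.91,0],0],
  [0,[-0.32,-0.91,0],0],
  [0,[-0.32,-0.91,0],0],
  [0,[-0.32,-0.91,0],0],
  [0,[-0.32,-0.91,0],0],
  [0,[-0.32,-0.91,0],0],
  [0,[-0.32,-0.91,0],0],
  [0,[-0.32,-0.91,0],0],
  [0,[-0.32,-0.91,0],0],
  [0,[-0.32,-0.91,0],0],
  [0,[-0.32,-0.91,0],0],
  [0,[-0.32,-0.91,0],0],
  [0,[-0.32,-0.91,0],0],
  [0,[-0.32,-0.91,0],0],
])

```text
time_s: 3.08
eef_pos: [405.6, 19.0, 231.5]
tool_rot: [0.028, 1.0, -0.0, 0.0]
ft_force: [0.7, 0.5, -0.6]
opening: -0.2
grip_force: 0.0
```

```bash
python3 - <<'E'
from h import *
st(); to(455,-146,150)
E
```

```text
3.08 [405.6  19.  231.5] [[-0.998, 0.057, 0.001], [0.057, 0.998, -0.0], [-0.001, -0.0, -1.0]] [ 0.7  0.5 -0.6] [ 0.   -0.05 -0.02] -0.2010290605777326 0.0
units [-1.95 -5.4   2.72]
```

move_arm([
  [0,[-0.32,-0.9,0.2],0],
  [0,[-0.32,-0.9,0.4],0],
  [0,[-0.32,-0.9,0.4],0],
  [0,[-0.32,-0.9,0.4],0],
  [0,[-0.32,-0.9,0.3],0],
  [0,[-0.2,-0.6,0.3],0],
  [0,[0,0,0],0],
  [0,[0,0,0],0],
])

```text
time_s: 3.75
eef_pos: [451.0, -135.8, 170.9]
tool_rot: [0.029, 1.0, 0.0, -0.0]
ft_force: [-0.6, -0.2, -0.5]
opening: 0.0
grip_force: 0.0
```

```bash
python3 - <<'E'
from h import *
st(); to(455,-146,130); save("wrist","w1.png")
for n in ["cup","outer_edge","outer_door_edge"]:
    for d in nets.mark_of("wrist",n)[:1]: print(n,round(d["score"],2),w("wrist",d["xyz"]).round(1))
E
```

```text
3.75 [ 451.  -135.8  170.9] [[-0.998, 0.057, -0.001], [0.057, 0.998, 0.0], [0.001, 0.0, -1.0]] [-0.6 -0.2 -0.5] [ 0.06 -0.02  0.05] 0.010552154566818872 0.0
units [-0.15 -0.33  1.36]
outer_edge 0.76 [459.3 -97.1  97.1]
outer_door_edge 0.6 [ 453.3 -254.4  105.9]
```

View pics/w1.png

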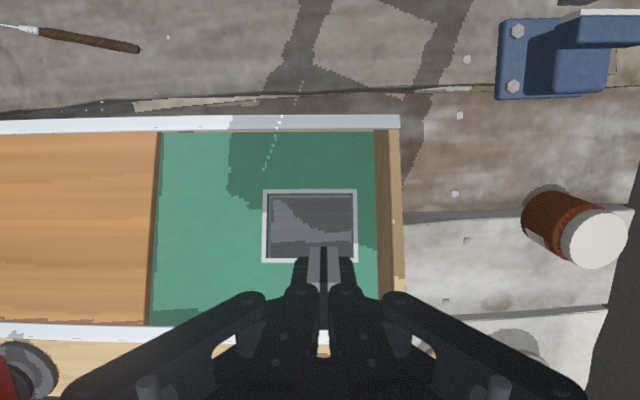

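The wrist view shows the cup rim from (263,189) to (357,262). The fingertips are just at its lower edge, around (322,255), and the brown edge is at about x=155.

```bash
python3 - <<'E'
from h import *
for p,z in [((310,226),97),((263,226),97),((357,226),97),((375,220),97),((388,250),97),((155,220),109)]: print(p,back("wrist",[p],z).round(1))
to(454,-146,84)
E
```

```text
(310, 226) [[ 458.3 -144.    97. ]]
(263, 226) [[ 456.4 -178.9   97. ]]
(357, 226) [[ 460.2 -109.1   97. ]]
(375, 220) [[456.2 -95.7  97. ]]
(388, 250) [[481.  -85.8  97. ]]
(155, 220) [[ 443.6 -252.4  109. ]]
units [-0.12 -0.38  2.92]
```

move_arm([
  [0,[-0.24,-0.38,0.4],0],
  [0,[0,0,0.6],0],
  [0,[0,0,0.6],0],
  [0,[0,0,0.5],0],
  [0,[0,0,0.4],0],
  [0,[0,0,0.2],0],
  [0,[0,0,0.2],0],
  [0,[0,0,0],0],
  [0,[0,0,0],0],
])

```text
time_s: 4.7
eef_pos: [457.9, -146.8, 84.6]
tool_rot: [0.026, 1.0, -0.0, 0.0]
ft_force: [-0.1, -0.6, -0.5]
opening: 0.6
grip_force: 0.0
```

```bash
python3 - <<'E'
from h import *
st()
E
```

```text
4.7 [ 457.9 -146.8   84.6] [[-0.999, 0.053, 0.0], [0.053, 0.999, -0.0], [-0.0, -0.0, -1.0]] [-0.1 -0.6 -0.5] [-0.    0.01 -0.01] 0.5657477908373889 0.0
```

move_arm([
  [0,[0,-0.2,0],0],
  [0,[0,-0.2,0],0],
  [0,[0,-0.2,0],0],
  [0,[0,-0.2,0],0],
  [0,[0,-0.2,0],0],
  [0,[0,-0.2,0],0],
  [0,[0,-0.2,0],0],
  [0,[0,-0.2,0],0],
])

```text
time_s: 5.37
eef_pos: [455.2, -195.5, 84.3]
tool_rot: [0.027, 1.0, 0.0, 0.0]
ft_force: [0.3, 3.7, 3.5]
opening: 0.1
grip_force: 1.8
```

move_arm([
  [0,[0,-0.2,0],0],
  [0,[0,-0.2,0],0],
  [0,[0,-0.2,0],0],
  [0,[0,-0.2,0],0],
  [0,[0,-0.2,0],0],
  [0,[0,-0.2,0],0],
  [0,[0,0,0],0],
  [0,[0,0,0],0],
])

```text
time_s: 6.03
eef_pos: [453.2, -231.2, 84.2]
tool_rot: [0.027, 1.0, -0.0, -0.0]
ft_force: [-0.3, -0.3, -0.1]
opening: 0.0
grip_force: 0.0
```

```bash
python3 - <<'E'
from h import *
st(); im=save("top","t2.png")
for cam in ["top"]:
  for n in ["cup","outer_edge","outer_door_edge"]:
    for d in nets.mark_of(cam,n)[:1]: print(cam,n,round(d["score"],2),w(cam,d["xyz"]).round(1))
E
```

```text
6.03 [ 453.2 -231.2   84.2] [[-0.999, 0.054, -0.0], [0.054, 0.999, -0.0], [0.0, -0.0, -1.0]] [-0.3 -0.3 -0.1] [ 0.   -0.04  0.05] 0.016810858866669845 0.0
top cup 0.67 [ 450.3 -214.9   92. ]
top outer_edge 0.63 [ 457.3 -163.3   98.4]
```

The door has moved 66 mm. I'll lift out and re-enter in the opened bay to the left of the edge.

move_arm([
  [0,[0,0.3,0],0],
  [0,[0,0,-0.5],0],
  [0,[0,0,-0.6],0],
  [0,[0,0.4,-0.2],0],
  [0,[0,0.7,0],0],
  [0,[0,0.7,0],0],
  [0,[0,0.7,0],0],
  [0,[0,0.7,0],0],
  [0,[-0.1,0,0],0],
  [0,[0,0,0.1],0],
  [0,[0,0,0],0],
])

```text
time_s: 7.15
eef_pos: [461.8, -125.6, 119.8]
tool_rot: [0.026, 1.0, -0.0, -0.0]
ft_force: [0.5, 0.3, -0.0]
opening: -0.2
grip_force: 0.0
```

```bash
python3 - <<'E'
from h import *
st(); to(458,-126,79); save("wrist","w3.png")
for n in ["outer_edge","saucer"]:
  for d in nets.mark_of("wrist",n)[:1]: print(n,round(d["score"],2),w("wrist",d["xyz"]).round(1))
E
```

```text
7.15 [ 461.8 -125.6  119.8] [[-0.999, 0.052, -0.0], [0.052, 0.999, -0.0], [0.0, -0.0, -1.0]] [ 0.5  0.3 -0. ] [ 0.01  0.05 -0.08] -0.18708624899815315 0.0
units [ 0.13 -0.02  1.36]
outer_edge 0.91 [ 456.5 -162.8   94.8]
saucer 0.55 [ 472.  -163.6    6.5]
```

View pics/w3.png

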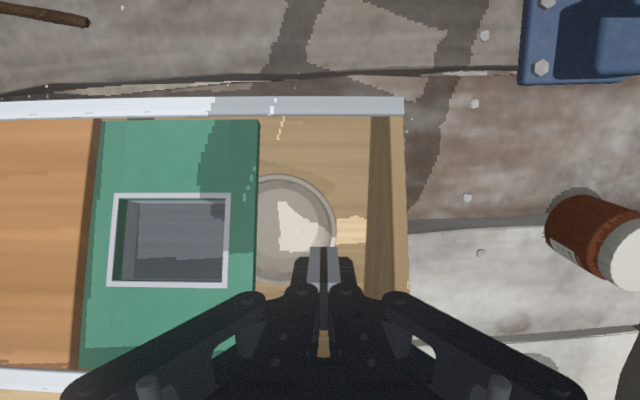

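The door edge is at about (258,200) in the image. The saucer is well below, its top near z=40, so there is room to go in.

move_arm([
  [0,[0,0,0.5],0],
  [0,[0,0,0.5],0],
  [0,[0,0,0.36],0],
  [0,[0,-0.4,0],0],
  [0,[0,-0.3,0],0],
  [0,[0,-0.2,0],0],
  [0,[0,-0.2,0],0],
  [0,[0,-0.25,0],0],
  [0,[0,-0.25,0],0],
  [0,[0,-0.25,0],0],
  [0,[0,-0.25,0],0],
  [0,[0,-0.25,0],0],
  [0,[0,-0.25,0],0],
  [0,[0,-0.25,0],0],
  [0,[0,-0.25,0],0],
  [0,[0,-0.25,0],0],
  [0,[0,-0.2,0],0],
])

```text
time_s: 8.72
eef_pos: [456.2, -233.3, 79.5]
tool_rot: [0.027, 1.0, -0.0, 0.0]
ft_force: [1.3, 3.1, 2.9]
opening: -0.2
grip_force: 1.8
```

move_arm([
  [0,[0,0,0],0],
  [0,[0,-0.07,0],0],
  [0,[0,-0.07,0],0],
])

```text
time_s: 8.97
eef_pos: [455.9, -236.5, 79.4]
tool_rot: [0.027, 1.0, 0.0, -0.0]
ft_force: [0.9, 2.6, 0.2]
opening: 0.0
grip_force: 1.6
```

move_arm([
  [0,[0,-0.08,0],0],
  [0,[0,-0.08,0],0],
  [0,[0,-0.04,0],0],
])

```text
time_s: 9.22
eef_pos: [455.5, -242.6, 79.4]
tool_rot: [0.027, 1.0, 0.0, -0.0]
ft_force: [1.6, 10.6, -0.1]
opening: -0.2
grip_force: 5.6
```

move_arm([
  [0,[0,-0.08,0],0],
  [0,[0,-0.08,0],0],
])

```text
time_s: 9.38
eef_pos: [455.2, -243.4, 79.3]
tool_rot: [0.027, 1.0, 0.003, -0.001]
ft_force: [21.7, 62.7, 14.6]
opening: 0.1
grip_force: 32.1
```

move_arm([
  [0,[0,-0.06,0],0],
  [0,[0,-0.06,0],0],
])

```text
time_s: 9.55
eef_pos: [455.0, -243.7, 79.2]
tool_rot: [0.027, 1.0, 0.006, -0.001]
ft_force: [31.7, 89.6, 24.1]
opening: -0.5
grip_force: 45.6
```

It's against the stop. I'll back off and lift.

move_arm([
  [0,[0,0.3,0],0],
  [0,[0,0.2,0],0],
  [0,[0,0.2,0],0],
  [0,[0,0,-0.6],0],
  [0,[0,0,-1],0],
  [0,[0,0,-1],0],
  [40,[0,0,-1],0],
  [40,[0,0,-1],0],
  [40,[0,0,0],0],
  [40,[0,0,0],0],
])

```text
time_s: 10.38
eef_pos: [457.0, -230.8, 219.1]
tool_rot: [0.027, 1.0, -0.001, 0.002]
ft_force: [0.0, -0.5, -0.3]
opening: 40.1
grip_force: 0.0
```

```bash
python3 - <<'E'
from h import *
st(); save("wrist","w4.png"); im=save("top","t4.png").astype(int)
for cam in ["top","wrist"]:
  for n in ["outer_edge","outer_door_edge","knob_grip","clamp"]:
    for d in nets.mark_of(cam,n)[:1]: print(cam,n,round(d["score"],2),w(cam,d["xyz"]).round(1))
to(543,-358,235)
E
```

```text
10.38 [ 457.  -230.8  219.1] [[-0.999, 0.053, 0.003], [0.053, 0.999, -0.002], [-0.003, -0.002, -1.0]] [ 0.  -0.5 -0.3] [ 0.05 -0.05  0.03] 40.14647407909682 0.0
top outer_edge 0.46 [ 453.5 -254.2   95.6]
top outer_door_edge 0.88 [ 442.8 -258.5  109. ]
wrist outer_door_edge 0.98 [ 451.5 -250.8  104.7]
wrist knob_grip 0.58 [ 535.7 -354.   165.9]
wrist clamp 0.83 [ 540.9 -356.9  141.3]
units [-3.12 -4.11 -0.6 ]
```

View pics/w4.png

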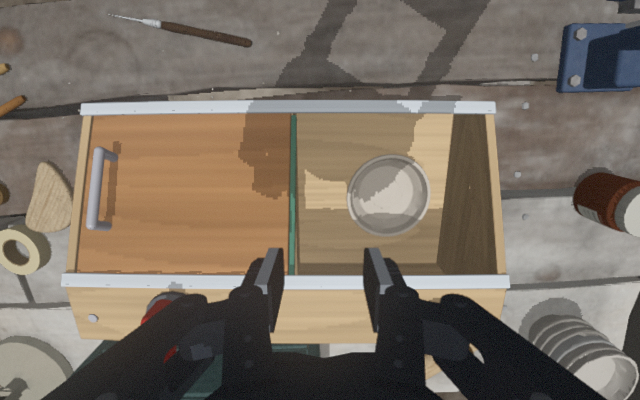

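The green door is home, with a 4 mm green strip showing at x≈293. The brown door is still closed and the saucer is untouched at (388,195). Next I'll go over the knob.

move_arm([
  [40,[-0.4,-0.5,-0.6],0],
  [40,[-0.6,-0.8,0],0],
  [40,[-0.6,-0.8,0],0],
  [40,[-0.6,-0.8,0],0],
  [40,[-0.6,-0.8,0],0],
  [40,[-0.3,-0.4,0],0],
  [40,[0,0,0],0],
  [40,[0,0,0],0],
])

```text
time_s: 11.55
eef_pos: [542.6, -358.1, 234.8]
tool_rot: [0.027, 1.0, 0.0, -0.0]
ft_force: [-0.3, 0.4, -0.8]
opening: 40.1
grip_force: 0.0
```

```bash
python3 - <<'E'
from h import *
o=st(); print(np.round(o["joints"],2)); im=save("wrist","w5.png").astype(int)
for n in ["knob_grip","clamp"]:
    for d in nets.mark_of("wrist",n)[:1]: print(n,round(d["score"],2),w("wrist",d["xyz"]).round(1))
r,g,b=im[...,0],im[...,1],im[...,2]; red=(r>110)&(g<60)&(b<60); 
n,l,s,c=cv2.connectedComponentsWithStats(red.astype(np.uint8)); k=1+s[1:,4].argmax(); print(s[k],c[k])
ys,xs=np.nonzero(l==k); P=back("wrist",np.c_[xs,ys],187); print(P.mean(0),cv2.minAreaRect(P[:,:2].astype(np.float32)))
E
```

```text
11.55 [ 542.6 -358.1  234.8] [[-0.999, 0.054, -0.001], [0.054, 0.999, 0.001], [0.001, 0.001, -1.0]] [-0.3  0.4 -0.8] [-0.    0.    0.01] 40.10524222478241 0.0
[-0.68  0.53  1.27  0.    1.34 -2.19]
knob_grip 0.68 [ 536.6 -357.5  171.2]
clamp 0.75 [ 537.  -357.8  140.7]
[ 309  182   28   82 1361] [321.95811903 224.12858193]
[ 538.99293783 -357.12164642  187.        ] ((538.642822265625, -357.06103515625), (12.641366958618164, 56.73389434814453), 80.52782440185547)
```

View pics/w5.png

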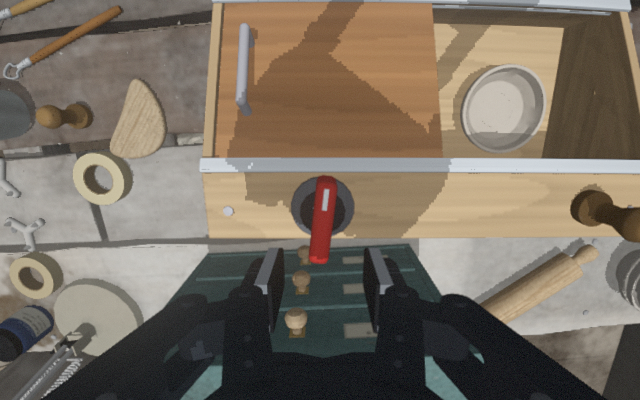

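The red bar runs from (326,180) to (320,262). It's yawed about -9.5° with its centre at (539,-357). I'll align, descend and pinch.

move_arm([
  [40,[0.1,0.03,0.2],0.55],
  [40,[0,0,0.5],0.52],
  [40,[0,0,0.5],0],
  [40,[0,0,0.5],0],
  [40,[0,0,0.4],0],
  [40,[0,0,0.36],0],
  [40,[0,0,0],0],
  [40,[0,0,0],0],
])

```text
time_s: 12.37
eef_pos: [539.5, -356.3, 161.7]
tool_rot: [0.082, 0.997, 0.0, -0.0]
ft_force: [-0.9, -0.5, -0.7]
opening: 40.1
grip_force: 0.0
```

move_arm([
  [0,[0,0,0],0],
  [0,[0,0,0],0],
  [0,[0,0,0],0],
  [0,[0,0,0],0],
  [0,[0,0,0],0],
  [0,[0,0,0],0],
  [0,[0,0,0],0],
  [0,[0,0,0],0],
], newtons=100)

```text
time_s: 13.03
eef_pos: [539.9, -358.4, 163.2]
tool_rot: [0.083, 0.997, -0.002, 0.001]
ft_force: [-4.3, -9.8, 4.7]
opening: 12.5
grip_force: 98.0
```

```bash
cat >> h.py <<'E'
def kn():
    o=robot.get_obs(); R=Ro.from_quat(o["tool_rot"]).as_matrix()
    print(round(o["time_s"],2),"yaw cw rad",round(-np.arctan2(-R[1,0],-R[0,0]),4),"tz",np.round(o["torque"],2),"F",np.round(o["ft_force"],1),"p",np.round(o["eef_pos"],1),round(o["opening"],1),round(o["grip_force"]),"q6",round(o["joints"][5],3))
E
python3 -c "
from h import *
kn()"
```

```text
13.03 yaw cw rad 0.1657 tz [-1.16  0.67 -0.05] F [-4.3 -9.8  4.7] p [ 539.9 -358.4  163.2] 12.5 98 q6 -2.082
```

move_arm([
  [0,[0,-0.06,0],0],
  [0,[0,0,0],0.4],
  [0,[0,0,0],0.5],
  [0,[0,0,0],0.5],
  [0,[0,0,0],0.5],
  [0,[0,0,0],0.5],
])

```text
time_s: 13.53
eef_pos: [539.9, -358.4, 163.1]
tool_rot: [0.208, 0.978, -0.0, 0.001]
ft_force: [-1.3, 3.6, 9.3]
opening: 12.1
grip_force: 98.9
```

```bash
python3 -c "
from h import *
kn()"
```

```text
13.53 yaw cw rad 0.4187 tz [0.84 0.06 0.47] F [-1.3  3.6  9.3] p [ 539.9 -358.4  163.1] 12.1 99 q6 -1.831
```

move_arm([
  [0,[0,0,0],0.5],
  [0,[0,0,0],0.5],
  [0,[0,0,0],0.5],
  [0,[0,0,0],0.5],
])

```text
time_s: 13.87
eef_pos: [540.0, -358.4, 163.1]
tool_rot: [0.309, 0.951, 0.0, 0.001]
ft_force: [-0.7, 4.8, 9.1]
opening: 12.0
grip_force: 98.9
```

```bash
python3 -c "
from h import *
kn()"
```

```text
13.87 yaw cw rad 0.6282 tz [ 0.92 -0.15  0.51] F [-0.7  4.8  9.1] p [ 540.  -358.4  163.1] 12.0 99 q6 -1.621
```

move_arm([
  [0,[0,0,0],0.5],
  [0,[0,0,0],0.5],
  [0,[0,0,0],0.5],
  [0,[0,0,0],0.5],
])

```text
time_s: 14.2
eef_pos: [540.1, -358.4, 163.1]
tool_rot: [0.407, 0.914, 0.0, 0.001]
ft_force: [0.4, 4.8, 8.9]
opening: 12.3
grip_force: 98.8
```

```bash
python3 -c "
from h import *
kn()"
```

```text
14.2 yaw cw rad 0.8376 tz [ 0.94 -0.3   0.46] F [0.4 4.8 8.9] p [ 540.1 -358.4  163.1] 12.3 99 q6 -1.412
```

move_arm([
  [0,[0,0,0],0.5],
  [0,[0,0,0],0.5],
  [0,[0,0,0],0.5],
  [0,[0,0,0],0.5],
])

```text
time_s: 14.53
eef_pos: [540.2, -358.3, 163.1]
tool_rot: [0.5, 0.866, 0.0, 0.001]
ft_force: [1.3, 5.5, 7.7]
opening: 12.4
grip_force: 98.8
```

```bash
python3 -c "
from h import *
kn()"
```

```text
14.53 yaw cw rad 1.0469 tz [ 0.97 -0.33  0.46] F [1.3 5.5 7.7] p [ 540.2 -358.3  163.1] 12.4 99 q6 -1.202
```

move_arm([
  [0,[0,0,0],0.5],
  [0,[0,0,0],0.5],
  [0,[0,0,0],0.5],
  [0,[0,0,0],0.5],
])

```text
time_s: 14.87
eef_pos: [540.3, -358.3, 163.1]
tool_rot: [0.588, 0.809, 0.0, 0.001]
ft_force: [2.2, 6.0, 7.3]
opening: 12.1
grip_force: 98.7
```

```bash
python3 -c "
from h import *
kn()"
```

```text
14.87 yaw cw rad 1.2563 tz [ 0.91 -0.54  0.5 ] F [2.2 6.  7.3] p [ 540.3 -358.3  163.1] 12.1 99 q6 -0.993
```

move_arm([
  [0,[0,0,0],0.5],
  [0,[0,0,0],0.5],
  [0,[0,0,0],0.5],
  [0,[0,0,0],0.5],
])

```text
time_s: 15.2
eef_pos: [540.4, -358.3, 163.1]
tool_rot: [0.669, 0.743, 0.001, 0.001]
ft_force: [2.8, 4.8, 7.2]
opening: 12.2
grip_force: 98.7
```

```bash
python3 -c "
from h import *
kn()"
```

```text
15.2 yaw cw rad 1.4658 tz [ 0.86 -0.71  0.46] F [2.8 4.8 7.2] p [ 540.4 -358.3  163.1] 12.2 99 q6 -0.783
```

move_arm([
  [0,[0,0,0],0.5],
  [0,[0,0,0],0.5],
  [0,[0,0,0],0.5],
  [0,[0,0,0],0.5],
])

```text
time_s: 15.53
eef_pos: [540.5, -358.4, 163.1]
tool_rot: [0.743, 0.669, 0.001, 0.001]
ft_force: [3.1, 4.7, 6.6]
opening: 12.0
grip_force: 98.6
```

```bash
python3 -c "
from h import *
kn()"
```

```text
15.53 yaw cw rad 1.6752 tz [ 0.84 -0.79  0.49] F [3.1 4.7 6.6] p [ 540.5 -358.4  163.1] 12.0 99 q6 -0.574
```

move_arm([
  [0,[0,0,0],0.5],
  [0,[0,0,0],0.5],
  [0,[0,0,0],0.5],
  [0,[0,0,0],0.5],
])

```text
time_s: 15.87
eef_pos: [540.6, -358.4, 163.2]
tool_rot: [0.809, 0.588, 0.001, 0.001]
ft_force: [4.4, 4.5, 5.8]
opening: 12.1
grip_force: 98.5
```

```bash
python3 -c "
from h import *
kn()"
```

```text
15.87 yaw cw rad 1.8846 tz [ 0.69 -0.82  0.54] F [4.4 4.5 5.8] p [ 540.6 -358.4  163.2] 12.1 99 q6 -0.365
```

move_arm([
  [0,[0,0,0],0.5],
  [0,[0,0,0],0.5],
  [0,[0,0,0],0.5],
  [0,[0,0,0],0.5],
])

```text
time_s: 16.2
eef_pos: [540.7, -358.5, 163.2]
tool_rot: [0.866, 0.5, 0.001, 0.001]
ft_force: [5.1, 4.1, 5.9]
opening: 12.1
grip_force: 98.5
```

```bash
python3 -c "
from h import *
kn()"
```

```text
16.2 yaw cw rad 2.094 tz [ 0.6  -0.89  0.55] F [5.1 4.1 5.9] p [ 540.7 -358.5  163.2] 12.1 98 q6 -0.155
```

move_arm([
  [0,[0,0,0],0.5],
  [0,[0,0,0],0.5],
])

```text
time_s: 16.37
eef_pos: [540.7, -358.5, 163.2]
tool_rot: [0.891, 0.454, 0.001, 0.001]
ft_force: [5.7, 3.4, 4.8]
opening: 12.1
grip_force: 98.5
```

```bash
python3 -c "
from h import *
kn()"
```

```text
16.37 yaw cw rad 2.1987 tz [ 0.55 -0.95  0.61] F [5.7 3.4 4.8] p [ 540.7 -358.5  163.2] 12.1 98 q6 -0.051
```

move_arm([
  [0,[0,0,0],0.5],
  [0,[0,0,0],0.5],
])

```text
time_s: 16.53
eef_pos: [540.8, -358.6, 163.2]
tool_rot: [0.913, 0.407, 0.001, 0.001]
ft_force: [5.1, 3.0, 5.9]
opening: 12.0
grip_force: 98.5
```

```bash
python3 -c "
from h import *
kn()"
```

```text
16.53 yaw cw rad 2.3034 tz [ 0.51 -0.94  0.59] F [5.1 3.  5.9] p [ 540.8 -358.6  163.2] 12.0 98 q6 0.054
```

move_arm([
  [0,[0,0,0],0.5],
  [0,[0,0,0],0.5],
])

```text
time_s: 16.7
eef_pos: [540.8, -358.6, 163.2]
tool_rot: [0.934, 0.359, 0.001, 0.001]
ft_force: [5.3, 2.9, 5.5]
opening: 12.5
grip_force: 98.4
```

```bash
python3 -c "
from h import *
kn()"
```

```text
16.7 yaw cw rad 2.4081 tz [ 0.42 -0.86  0.61] F [5.3 2.9 5.5] p [ 540.8 -358.6  163.2] 12.5 98 q6 0.159
```

move_arm([
  [0,[0,0,0],0.5],
  [0,[0,0,0],0.5],
])

```text
time_s: 16.87
eef_pos: [540.8, -358.7, 163.2]
tool_rot: [0.951, 0.309, 0.001, 0.001]
ft_force: [4.7, 3.3, 5.5]
opening: 12.1
grip_force: 98.4
```

```bash
python3 -c "
from h import *
kn()"
```

```text
16.87 yaw cw rad 2.5128 tz [ 0.32 -0.97  0.65] F [4.7 3.3 5.5] p [ 540.8 -358.7  163.2] 12.1 98 q6 0.264
```

move_arm([
  [0,[0,0,0],0.5],
])

```text
time_s: 16.95
eef_pos: [540.8, -358.7, 163.2]
tool_rot: [0.959, 0.284, 0.001, 0.001]
ft_force: [5.0, 3.3, 4.2]
opening: 12.0
grip_force: 98.4
```

```bash
python3 -c "
from h import *
kn()"
```

```text
16.95 yaw cw rad 2.5652 tz [ 0.31 -0.89  0.62] F [5.  3.3 4.2] p [ 540.8 -358.7  163.2] 12.0 98 q6 0.316
```

move_arm([
  [0,[0,0,0],0.5],
])

```text
time_s: 17.03
eef_pos: [540.8, -358.8, 163.2]
tool_rot: [0.966, 0.259, 0.001, 0.001]
ft_force: [5.3, 2.8, 4.4]
opening: 12.0
grip_force: 98.4
```

```bash
python3 -c "
from h import *
kn()"
```

```text
17.03 yaw cw rad 2.6174 tz [ 0.29 -0.96  0.7 ] F [5.3 2.8 4.4] p [ 540.8 -358.8  163.2] 12.0 98 q6 0.368
```

move_arm([
  [0,[0,0,0],0.4],
])

```text
time_s: 17.12
eef_pos: [540.8, -358.8, 163.2]
tool_rot: [0.971, 0.239, 0.001, 0.001]
ft_force: [5.9, 2.6, 5.6]
opening: 12.3
grip_force: 98.4
```

```bash
python3 -c "
from h import *
kn()"
```

```text
17.12 yaw cw rad 2.6596 tz [ 0.25 -0.92  0.68] F [5.9 2.6 5.6] p [ 540.8 -358.8  163.2] 12.3 98 q6 0.41
```

move_arm([
  [0,[0,0,0],0.4],
])

```text
time_s: 17.2
eef_pos: [540.8, -358.8, 163.2]
tool_rot: [0.976, 0.219, 0.001, 0.001]
ft_force: [6.3, 3.5, 4.5]
opening: 12.0
grip_force: 98.4
```

```bash
python3 -c "
from h import *
kn()
import numpy as np
from scipy.optimize import curve_fit
x=[.4187,.6282,.8376,1.0469,1.2563,1.4658,1.6752,1.8846,2.094,2.1987,2.3034,2.4081,2.5128,2.5652,2.6174]
y=[.47,.51,.46,.46,.5,.46,.49,.54,.55,.61,.59,.61,.65,.62,.70]
f=lambda x,a,b:a+.32*np.maximum(0,np.array(x)-b)
p,c=curve_fit(f,x,y,[.48,1.9]);print(p,np.sqrt(np.diag(c)))
f2=lambda x,a,b,k:a+k*np.maximum(0,np.array(x)-b)
p,c=curve_fit(f2,x,y,[.48,1.9,.3]);print(p,np.sqrt(np.diag(c)))
"
```

```text
17.2 yaw cw rad 2.7009 tz [ 0.19 -0.9   0.71] F [6.3 3.5 4.5] p [ 540.8 -358.8  163.2] 12.0 98 q6 0.452
[0.48625    1.97215268] [0.01107586 0.05066686]
[0.47666667 1.59818782 0.18210566] [0.00949575 0.11397224 0.02565304]
```

Holding the stated slope, the fit puts the bite at about 1.96, so the knob is now about 0.74 rad past it. The torque rise of about 0.23 N m agrees. Releasing and backing away.

move_arm([
  [40,[0,0,0],0],
  [40,[0,0,0],0],
  [40,[0,0,0],0],
  [40,[0,0,0],0],
  [40,[0,0,0],0],
  [40,[0,0,-0.4],0],
  [40,[0,0,-0.7],0],
  [40,[0,0,-1],0],
  [40,[0,0,-1],0],
  [40,[0,0,-0.8],0],
  [40,[0,0,0],0],
  [40,[0,0,0],0],
])

```text
time_s: 18.2
eef_pos: [539.9, -359.0, 280.9]
tool_rot: [0.976, 0.219, 0.001, 0.001]
ft_force: [0.1, 0.8, -0.4]
opening: 39.8
grip_force: 0.0
```

```bash
python3 - <<'E'
from h import *
kn(); im=save("top","t6.png").astype(int); save("scene","s6.png")
for n in ["outer_edge","outer_door_edge","stamp","jar_iron","saucer"]:
    for d in nets.mark_of("top",n)[:1]: print(n,round(d["score"],2),w("top",d["xyz"]).round(1))
im=save("wrist","w6.png").astype(int)
r,g,b=im[...,0],im[...,1],im[...,2]; red=(r>110)&(g<60)&(b<60)
n,l,s,c=cv2.connectedComponentsWithStats(red.astype(np.uint8)); k=1+s[1:,4].argmax(); print(s[k],c[k])
ys,xs=np.nonzero(l==k); P=back("wrist",np.c_[xs,ys],187); print(P.mean(0),cv2.minAreaRect(P[:,:2].astype(np.float32)))
E
```

```text
18.2 yaw cw rad 2.6994 tz [0.05 0.03 0.03] F [ 0.1  0.8 -0.4] p [ 539.9 -359.   280.9] 39.8 0 q6 0.45
outer_edge 0.52 [ 4.989e+02  1.010e+02 -3.000e-01]
stamp 0.74 [ 550.3 -146.4  140.1]
jar_iron 0.69 [498.9 100.1   2.1]
saucer 0.62 [ 475.8 -162.     8.1]
[316 169  18  71 887] [324.16572717 209.4746336 ]
[ 539.05092144 -358.56445833  187.        ] ((542.6400146484375, -357.30731201171875), (57.254947662353516, 13.001340866088867), 25.85763168334961)
```

View pics/w6.png

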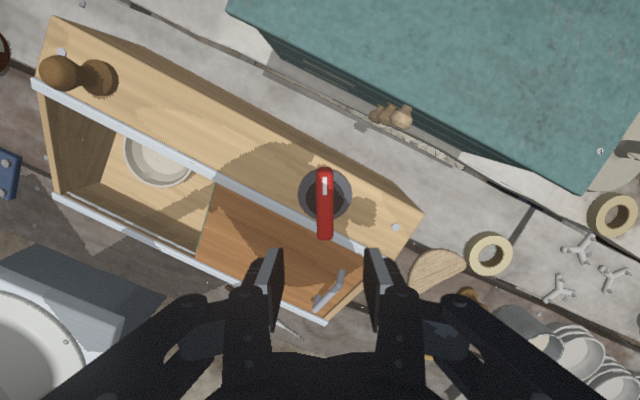

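View pics/s6.png

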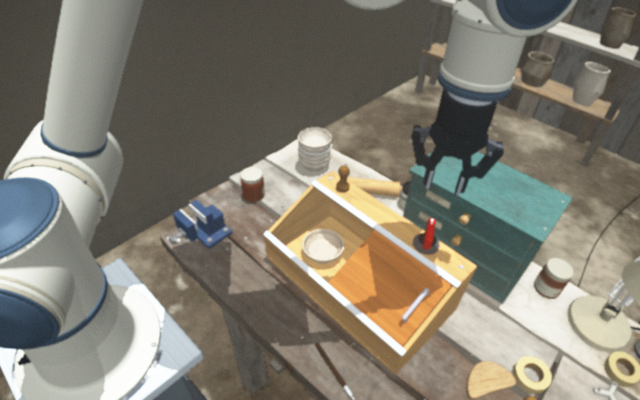

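The left bay is open and the brown door is closed. The knob is at 2.69 rad, which matches the tool, so the grip didn't slip. The stamp at (60,70), the saucer at (158,160) and the jar are all in place. Handing in.

```bash
python3 -c "
from h import *
print(robot.job_done())"
```

```text
the job is handed in; nothing more can be done
None
```

The green door is home behind the closed brown one, the clamp is turned about 0.74 rad past my fitted bite point (good to roughly 0.05 rad if the stated torque slope holds), nothing else was disturbed, and the job is handed in at about 18 s with no verdict returned.

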